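# Set the round praline dispenser to half feed

### The arm

A 6-joint arm with a two-finger parallel gripper is mounted at the origin on the work surface. World frame = base frame: x ahead of the robot, y to its left, z up, the work surface at z = 0. Lengths are in mm, angles in rad, forces in N, time in s.
With the tool pointing down it reaches from about 275 to 825 mm from the base axis. Payload 5.2 kg.
Tool frame: the origin (TCP) lies at the very end of the fingers, on their centre line; the grasp point (between the pads) lies 19 mm behind it; z points along the fingers, y is the line along which they close (so a half turn about z gives the same grasp; the last joint's range is limited). The gripper opens to 93 mm and grips with 3 to 60 N. Pads are 15 mm wide; open, the fingers measure 128 mm over their backs; the gripper's body (75 mm by 188 mm) begins 65 mm behind the grasp point.
Start: joints at [-1.538, 0.259, 1.535, -0, 1.348, -0.203], TCP at [128.513, -534.78, 218.653] pointing down, gripper open.
Joint ranges: [-3.14, 3.14], [-0.91, 2.08], [0.19, 2.58], [-1.22, 4.36], [0.22, 2.71], [-3.12, 3.12]. Speed limits (rad/s): [2.57, 2.57, 3.14, 3.14, 3.14, 3.14].

### API

Orientations are given as [roll, pitch, yaw] about the fixed x, y, z axes, in that order (R = Rz(yaw) Ry(pitch) Rx(roll)).
In Python, from bench import robot gives the robot as it stands. The module is installed in compiled form; this text tells all that it offers. Calls block until the motion is done:
- robot.move_ptp(position, orientation): joint-space move of the TCP to a pose.
- robot.move_linear(position, ori=None, speed=150, f_stop=None): straight line of the TCP; ori=None keeps the orientation; speed is the mean speed in mm/s. With f_stop (N) it stops when the force on the tool has changed by that much, and returns True; else False.
- robot.move_j(angles): joint-space move.
- robot.move_gripper(opening): opening from 0.0 (shut) to 1.0 (fully open); the grip force is fixed at half the most; returns when the fingers have stopped.
- robot.sleep(seconds).
- robot.inverse_kinematics(position, orientation): joint angles nearest the present ones, or None.
- robot.get_image(name): name is "scene" or "side" or "wrist"; returns a dict with "img" (480x640x3 uint8, blue, green, red), "fovy" (degrees; the focal length in pixels is half the picture's height over the tangent of half this angle, whatever the lens; pixels are square), "cx", "cy" (the principal point, pixels), "eye" and "orientation" of the camera in the world. Camera axes: x right, y down, z forward; pixel columns grow to the right and rows downward; lengths in mm; the calibration is good to about 2 mm. A picture is of the moment at which its call begins. There is no depth.
A pose or a line that the arm cannot do raises robot.MotionError and nothing moves.
- robot.hand_in(): hands the job in; it is judged then, once.
Readings, each from a call of its own:
- robot.current_t(): time.
- robot.current_qpos(): joint angles.
- robot.current_joint_vel(): joint speeds.
- robot.current_joint_efforts(): joint torques, N m.
- robot.current_tcp_pos(): TCP position.
- robot.current_eef_rot(): TCP orientation.
- robot.current_contact_force(): force on the tool from outside, world axes, zero at the start.
- robot.current_ft_torque(): the same for the moment, N m.
- robot.current_gripper_width(): opening from 0.0 (shut) to 1.0 (fully open).
- robot.current_finger_force(): force on a finger pad.
Only numpy, scipy, OpenCV 4.12 (cv2) and the standard library are available. Lean on these libraries where they do the work, as an engineer would, in place of code of your own. Each camera call takes 0.05 s, during which the arm holds its last target. There are 200 camera calls.

### The job

Set the praline dispenser with the round drum hopper to half feed: pull its ball-knobbed gate rod, which is pushed fully in, out to its middle click position and let go of it there. Leave the gate rod of the square dispenser as it is.

Things in the scene. Friction and masses are not known exactly. Their poses are not given: they have to be found in the camera images.
- ball_rod (a joint): Travel (m) of the gate rod of the dispenser with the ROUND drum hopper: 0 = pushed fully in (the start), 0.060 = fully out. Clicks at 0, 0.030 (middle, half feed) and 0.060; a detent draws it into the nearest click (into the middle one from 0.018 to 0.042, to within about 1 mm) and it stays when let go. Leaving a click takes about 8 N, a little more when pulled fast.
- ball_knob (a point): Centre of that rod's black ball knob, 34 mm dia, about 100 mm above the table, space around it clear. -y: outwards along the level rod (10 mm dia), the pull direction, roughly to the robot's right; x: level, across the rod; z up. Rod in: 50 mm out from a metal housing, top 130 mm high; on it the white drum, 110 mm dia, to 258 mm, starts 77 mm behind the knob. Fixed to the table; place varies.
- bar_grip (a point): Centre of the black crossbar grip (64 mm across the rod, 16 mm along it, 18 mm high) on the gate rod of the other dispenser, alike but for its SQUARE white hopper (110 x 110 mm, top at 258 mm). Height and axes as for ball_knob. This rod may stand anywhere between in and out; leave it as it is.

How it is judged (in metres and radians):
At the end, for the whole second after the job is handed in: The ball-knobbed rod of the round dispenser rests in its middle click, 30 mm out, within 7 mm, at rest and let go; the square dispenser's rod has not been moved by more than 10 mm (value of joint ball_rod between 0.023 and 0.037 m and velocity of joint ball_rod between -0.01 and 0.01 m/s); the robot touches nothing.
It fails at once if the square dispenser's rod is moved more than 10 mm (distance of bar_grip from where it was at the start of the episode above 0.01 m).
It also fails if it takes over 32 s, if anything falls off the work surface, if the arm or the gripper's body presses on something with over 40 N, if the wrist force passes 120 N, or if a joint passes its speed limit or range.

## Working session

There is one attempt and no reset: what is moved stays moved. The work goes in short steps, each a Python script; the robot and the scene stay as the last script left them, time stands still between calls to the robot, and variables do not carry over. Pictures are saved under pics/ and viewed, at most 10 in all, crops included, and the job is handed in when it is done.

```bash
mkdir -p pics; python3 - <<'E'
from bench import robot
import cv2,pickle
d={}
for n in("scene","side","wrist"):
    g=robot.get_image(n);d[n]=g;cv2.imwrite(f"pics/a_{n}.png",g["img"])
    print(n,g["fovy"],g["cx"],g["cy"],g["eye"],g["orientation"],[k for k in g])
pickle.dump(d,open("a.pkl","wb"));print(robot.current_t(),robot.current_eef_rot())
E
```

```text
scene 56.862954078344295 322.1640250582175 236.6791781251195 [872.7804891  399.67183758 583.49745028] [-2.24384023  0.01700492  2.45232174] ['img', 'fovy', 'cx', 'cy', 'eye', 'orientation']
side 45.40320845726683 322.15597188608973 237.3313166979319 [1004.64270634 -514.48527033  717.78752806] [-2.27590355e+00 -8.13816657e-04  7.04189769e-01] ['img', 'fovy', 'cx', 'cy', 'eye', 'orientation']
wrist 59.945036527024996 325.5034164578406 246.28060803819437 [ 201.91506984 -517.41997232  383.90126917] [ 2.86968029e+00  2.36949382e-03 -1.33555130e+00] ['img', 'fovy', 'cx', 'cy', 'eye', 'orientation']
0.15 [-3.14020918e+00 -2.88322781e-04  2.35831768e-01]
```

View pics/a_scene.png

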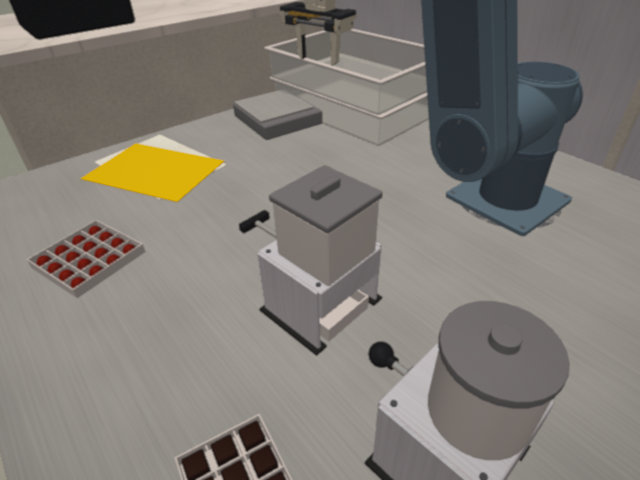

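View pics/a_side.png

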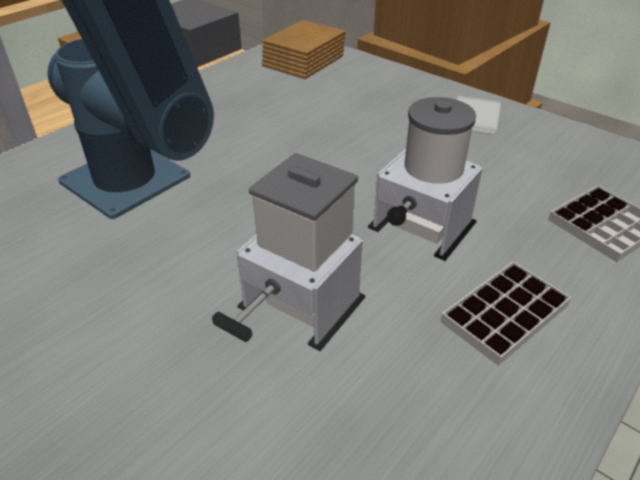

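The scene view shows the ball knob at about (381,354), the round lid's knob at (506,337), and the square dispenser's crossbar at (255,221). In the side view these are at (397,215), (443,106) and (232,326).

```bash
cat > h.py <<'E'
import numpy as np
from scipy.spatial.transform import Rotation as Ro
def cam(g):
    f=240/np.tan(np.radians(g["fovy"])/2)
    return f,Ro.from_euler("xyz",g["orientation"]).as_matrix(),np.array(g["eye"])
def ray(g,p):
    f,R,e=cam(g);d=R@[(p[0]-g["cx"])/f,(p[1]-g["cy"])/f,1];return e,d/np.linalg.norm(d)
def tri(obs):
    A=0;b=0
    for g,p in obs:
        e,d=ray(g,p);P=np.eye(3)-np.outer(d,d);A=A+P;b=b+P@e
    return np.linalg.solve(A,b)
def proj(g,X):
    f,R,e=cam(g);c=R.T@(np.array(X)-e);return c[:2]/c[2]*f+[g["cx"],g["cy"]]
def plane(g,p,z):
    e,d=ray(g,p);return e+d*(z-e[2])/d[2]
E
python3 - <<'E'
import pickle,cv2,numpy as np
from h import *
d=pickle.load(open("a.pkl","rb"));S,T=d["scene"],d["side"]
def blob(g,p,r):
    m=(g["img"].max(2)<50).astype(np.uint8);m=cv2.morphologyEx(m,cv2.MORPH_OPEN,cv2.getStructuringElement(cv2.MORPH_ELLIPSE,(r,r)))
    n,l,s,c=cv2.connectedComponentsWithStats(m);i=l[p[1],p[0]];return c[i],s[i]
for nm,ps,pt,r in(("knob",(381,354),(397,215),11),("bar",(255,221),(232,326),5)):
    a,sa=blob(S,ps,r);b,sb=blob(T,pt,r);X=tri([(S,a),(T,b)])
    print(nm,a,sa,b,sb,X,proj(S,X)-a,proj(T,X)-b)
k=tri([(S,(506,334)),(T,(443,106))]);print("lidknob",k)
k=tri([(S,(325,182)),(T,(304,172))]);print("sq lidknob",k)
# housing top corner screws, z=130
for g,ps in((S,[(393,403),(483,477)]),(T,[(382,170),(473,168),(447,192)])):
    print([plane(g,p,131).round(1) for p in ps])
im=np.hstack([cv2.resize(T["img"][90:260,340:490],None,fx=2.6,fy=2.6),cv2.resize(S["img"][300:470,350:500],None,fx=2.6,fy=2.6)])
cv2.imwrite("pics/crop.png",im);print(im.shape)
E
```

```text
knob [381.23305085 354.47245763] [370 342  24  25 472] [396.04651163 215.44186047] [387 207  18  18 258] [593.37292818 167.96714743  99.87367293] [-0.56494608  0.7513652 ] [-0.48094387 -0.50995325]
bar [323.06291112 240.43285255] [     0      0    640    480 299788] [231.95945946 326.52027027] [214 313  37  28 444] [ 466.06599355 -134.33465066   11.63949905] [-8.958591   10.98571307] [-10.06039615 -13.87460751]
lidknob [581.7553891  300.7868452  254.67553547]
sq lidknob [539.84848811  -8.48350359 258.38208582]
[array([646.5, 236.6, 131. ]), array([637.1, 346.7, 131. ])]
[array([518.9, 227.3, 131. ]), array([642.6, 341.2, 131. ]), array([645.3, 244.9, 131. ])]
(442, 780, 3)
```

View pics/crop.png

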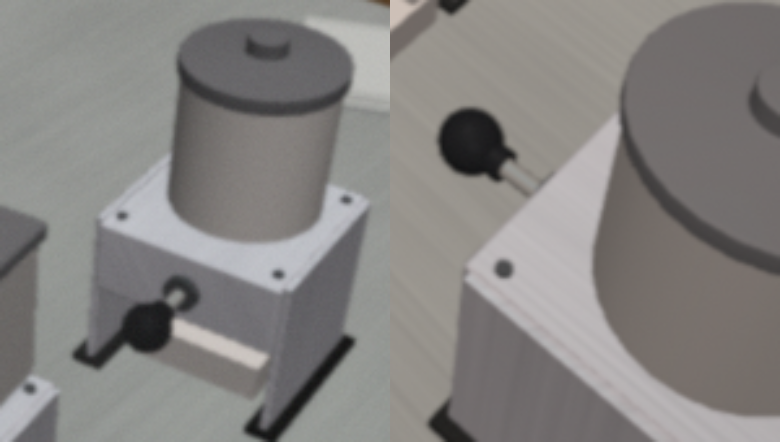

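The crop confirms the knob at the triangulated point, about (593, 168, 100). The rod runs roughly along (0.087, -0.996). I'll hover above it with the wrist camera on the outward side.

```bash
python3 - <<'E'
from bench import robot
import numpy as np,cv2,pickle
from h import *
o=[np.pi,0,-np.pi/2+.087]
p=robot.current_tcp_pos();o0=robot.current_eef_rot()
print(robot.inverse_kinematics([593.4,168,340],o),robot.inverse_kinematics([593.4,168,81],o))
robot.move_ptp([p[0],p[1],360],o0)
robot.move_ptp([593.4,168,340],o)
robot.move_linear([593.4,168,200],speed=120)
g=robot.get_image("wrist");pickle.dump(g,open("w.pkl","wb"));im=g["img"].copy()
print(robot.current_t(),robot.current_contact_force(),proj(g,[593.4,168,100]),proj(g,[593.4-.087*45,168+45,100]))
cv2.imwrite("pics/w1.png",im)
E
```

```text
None NoneTraceback (most recent call last):
  File "<stdin>", line 8, in <module>
bench.MotionError: the arm cannot take that pose within its joint ranges
```

```bash
python3 - <<'E'
from bench import robot
import numpy as np
print(robot.current_tcp_pos(),robot.current_qpos())
for z in(340,200,81):
  for y in(-1.4836,-1.4836+np.pi):
    for pit in (-.6,-.3,0,.3,.6):
        # tilt about the tool closing axis
        from scipy.spatial.transform import Rotation as R
        o=(R.from_euler("xyz",[np.pi,0,y])*R.from_euler("y",pit)).as_euler("xyz")
        q=robot.inverse_kinematics([593.4,168,z],o);print(z,round(y,2),pit,None if q is None else np.round(q,2))
for y in np.arange(-3,3.1,.5): print(round(y,1),robot.inverse_kinematics([593.4,168,200],[np.pi,0,y]) is not None,robot.inverse_kinematics([593.4,168,81],[np.pi,0,y]) is not None)
E
```

```text
[ 128.51147052 -534.22352278  359.77954128] [-1.53776154e+00  2.05233840e-01  1.26758292e+00 -9.29522839e-06
  1.67007957e+00 -2.02813750e-01]
340 -1.48 -0.6 [-0.24  0.34  1.28  0.57  1.71  2.84]
340 -1.48 -0.3 [-0.08  0.32  1.2   0.3   1.67  2.99]
340 -1.48 0 None
340 -1.48 0.3 [ 0.27  0.4   1.09 -0.3   1.71 -2.99]
340 -1.48 0.6 [ 0.41  0.49  1.06 -0.58  1.77 -2.88]
340 1.66 -0.6 [ 0.41  0.49  1.06 -0.58  1.77  0.26]
340 1.66 -0.3 [ 0.27  0.4   1.09 -0.3   1.71  0.15]
340 1.66 0 [ 0.1   0.34  1.14 -0.    1.67  0.01]
340 1.66 0.3 [-0.08  0.32  1.2   0.3   1.67 -0.15]
340 1.66 0.6 [-0.24  0.34  1.28  0.57  1.71 -0.31]
200 -1.48 -0.6 [-0.24  0.43  1.49  0.57  1.46  2.67]
200 -1.48 -0.3 [-0.08  0.38  1.45  0.3   1.37  2.9 ]
200 -1.48 0 None
200 -1.48 0.3 [ 0.27  0.45  1.34 -0.3   1.41 -2.9 ]
200 -1.48 0.6 [ 0.41  0.56  1.28 -0.56  1.52 -2.72]
200 1.66 -0.6 [ 0.41  0.56  1.28 -0.56  1.52  0.42]
200 1.66 -0.3 [ 0.27  0.45  1.34 -0.3   1.41  0.24]
200 1.66 0 [ 0.1   0.39  1.39 -0.    1.36  0.01]
200 1.66 0.3 [-0.08  0.38  1.45  0.3   1.37 -0.24]
200 1.66 0.6 [-0.24  0.43  1.49  0.57  1.46 -0.47]
81 -1.48 -0.6 [-0.24  0.56  1.61  0.6   1.25  2.54]
81 -1.48 -0.3 [-0.08  0.49  1.59  0.33  1.13  2.82]
81 -1.48 0 None
81 -1.48 0.3 [ 0.27  0.56  1.48 -0.32  1.18 -2.83]
81 -1.48 0.6 [ 0.41  0.67  1.4  -0.58  1.33 -2.6 ]
81 1.66 -0.6 [ 0.41  0.67  1.4  -0.58  1.33  0.54]
81 1.66 -0.3 [ 0.27  0.56  1.48 -0.32  1.18  0.31]
81 1.66 0 [ 0.1   0.49  1.54 -0.    1.11  0.01]
81 1.66 0.3 [-0.08  0.49  1.59  0.33  1.13 -0.32]
81 1.66 0.6 [-0.24  0.56  1.61  0.6   1.25 -0.61]
-3.0 True True
-2.5 True True
-2.0 True True
-1.5 True True
-1.0 True True
-0.5 True True
0.0 True True
0.5 True True
1.0 True True
1.5 True True
2.0 True True
2.5 True True
3.0 True True
```

The pointing-down pose only fails because of the j6 limit. I'll use the half-turn yaw with a slight outward lean, about 0.15 rad, so the wrist camera clears the drum. First I'll check clearance to the square hopper.

```bash
python3 - <<'E'
from bench import robot
import numpy as np,cv2,pickle
from h import *
d=pickle.load(open("a.pkl","rb"))
for g,ps in((d["side"],[(252,190),(297,157),(357,180),(310,212)]),(d["scene"],[(272,197),(325,170),(381,190),(334,225)])):
    print([plane(g,p,248).round(0)[:2] for p in ps])
o=(Ro.from_euler("xyz",[np.pi,0,np.pi/2+.087])*Ro.from_euler("y",.15)).as_euler("xyz")
print(Ro.from_euler("xyz",o).as_matrix().round(2))
robot.move_ptp([593.4,168,330],o)
g=robot.get_image("wrist");pickle.dump(g,open("w.pkl","wb"))
print(robot.current_t(),robot.current_tcp_pos(),robot.current_contact_force(),proj(g,[593.4,168,100]),proj(g,[593.4-.087*45,168+45,100]),proj(g,[581.9,300,258]))
cv2.imwrite("pics/w1.png",g["img"])
E
```

```text
[array([507., -79.]), array([497.,  25.]), array([604.,  35.]), array([602., -64.])]
[array([606., -41.]), array([504., -50.]), array([481.,  44.]), array([583.,  63.])]
[[-0.09  1.   -0.01]
 [ 0.99  0.09  0.15]
 [ 0.15  0.   -0.99]]
3.775 [593.65287983 167.10353977 329.99482954] [-0.20943548  0.10302432  0.33146156] [324.46428798 244.32048462] [324.36909546 197.94681179] [323.38487273  44.16379334]
```

View pics/w1.png

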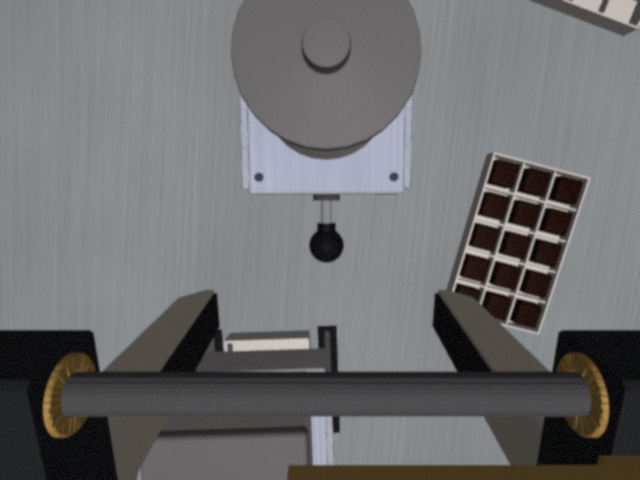

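The wrist view shows the knob at (326,244), predicted (324,244). The rod is vertical in the picture, so position and yaw are good. Now grasp and pull.

```bash
python3 - <<'E'
from bench import robot
import numpy as np,cv2
from h import *
R=Ro.from_euler("xyz",robot.current_eef_rot()).as_matrix()
t=np.array([593.9,168,100])+19*R[:,2]
print("stop",robot.move_linear(t,speed=110,f_stop=12),robot.current_tcp_pos(),robot.current_contact_force())
robot.move_gripper(0.0)
print("w",robot.current_gripper_width()*93,robot.current_finger_force(),robot.current_contact_force())
u=np.array([.087,-.996,0])
robot.move_linear(t+30*u,speed=20)
print("pulled",robot.current_tcp_pos(),robot.current_gripper_width()*93,robot.current_finger_force(),robot.current_contact_force(),robot.current_t())
for n in("side","wrist"): cv2.imwrite(f"pics/p_{n}.png",robot.get_image(n)["img"])
a=cv2.imread("pics/p_side.png")[60:300,280:600];b=cv2.imread("pics/p_wrist.png")[:,:]
cv2.imwrite("pics/p.png",np.hstack([cv2.resize(a,(400,300)),cv2.resize(b,(400,300))]))
E
```

```text
stop False [593.99742136 170.8195016   81.72629661] [0.29564667 0.37399787 0.07388216]
w 32.73436576512482 29.99978005886078 [ 1.57011078  0.50831808 -1.32139985]
pulled [596.48291607 141.22817719  81.23588415] 32.79214772092737 29.99926060438156 [ 4.78514375  1.00083631 -4.21570594] 8.8083
```

View pics/p.png

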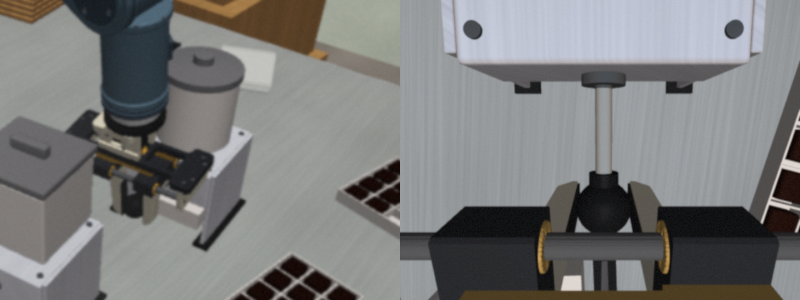

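The pictures show the ball still held between the pads and the rod well out, with clear air to the square hopper. I'll release, retreat and check.

```bash
python3 - <<'E'
from bench import robot
import numpy as np,cv2
from h import *
robot.move_gripper(1.0)
print(robot.current_contact_force())
p=robot.current_tcp_pos()
print(robot.move_linear([p[0],p[1],330],speed=150,f_stop=15),robot.current_t(),robot.current_contact_force())
k=np.array([593.4,168,99.9]);u=np.array([.087,-.996,0])
g={n:robot.get_image(n) for n in("scene","side","wrist")}
for n in g: print(n,[proj(g[n],k+u*s).round(1) for s in(0,30)])
cv2.imwrite("pics/e.png",np.hstack([cv2.resize(g["wrist"]["img"],(400,300)),cv2.resize(g["side"]["img"],(400,300))]))
im=g["wrist"]["img"];m=(im.max(2)<60).astype(np.uint8);m=cv2.morphologyEx(m,cv2.MORPH_OPEN,cv2.getStructuringElement(cv2.MORPH_ELLIPSE,(21,21)))
n,l,s,c=cv2.connectedComponentsWithStats(m)
for i in range(1,n):
    if s[i][4]<3000: print(c[i],s[i],plane(g["wrist"],c[i],100),(plane(g["wrist"],c[i],100)-k)@u)
E
```

```text
[0.47328963 0.64925909 0.22134757]
False 11.7917 [ 0.50709421 -0.49639313 -1.64678506]
scene [array([380.7, 355.2]), array([363.4, 342.2])]
side [array([395.6, 214.9]), array([386.8, 223.8])]
wrist [array([324.7, 217.7]), array([324.8, 248.3])]
[505.82077052 150.34673367] [493 137  27  28 597] [759.60346795 246.66208336 100.        ] -63.88773331458816
[536.87025316 158.66613924] [523 145  29  28 632] [790.17695922 241.50190906 100.        ] -56.088305970901224
[568.95924765 167.19749216] [555 154  29  28 638] [821.91212722 236.20607128 100.        ] -48.05269192262002
[495.95833333 183.10606061] [483 171  27  25 528] [754.4451794  215.26094125 100.        ] -33.060966878956606
[526.82258065 191.31362007] [514 179  27  26 558] [785.10400867 210.06940075 100.        ] -25.222874395568105
[558.31793961 199.74067496] [545 187  28  26 563] [816.54228232 204.69807747 100.        ] -17.13790660057961
[486.12608696 214.88043478] [474 204  25  23 460] [749.09053632 184.20781167 100.        ] -2.5979037682841977
[516.95069034 222.98027613] [504 211  27  25 507] [779.96884724 178.99685387 100.
[... 415 characters left out ...]
37 100.        ] 35.70995883455715
[538.12190083 262.15702479] [525 251  27  23 484] [806.1626166  142.58647622 100.        ] 43.82221732953773
[467.1670282  276.69414317] [455 265  25  24 461] [738.54952468 122.13059455 100.        ] 58.31393647838228
[497.37888199 284.33333333] [485 273  26  24 483] [769.30498012 117.0880224  100.        ] 66.01206296296465
[528.05823293 292.47389558] [515 281  27  24 498] [800.73042841 111.56011876 100.        ] 74.25186898516485
[192.72115385 346.28663004] [ 163  306   58   78 2184] [471.84918023  27.30417681 100.        ] 129.55811857349323
[459.7930683  347.01019368] [ 434  310   54   71 1962] [740.33300037  49.92278092 100.        ] 130.38808123646066
```

View pics/e.png

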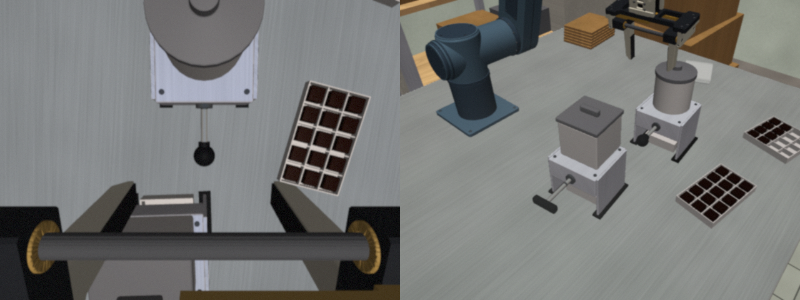

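The knob is at (326,248) in the wrist image, which puts the rod 29.7 mm out. The crossbar is unmoved and the robot is clear.

```bash
python3 -c "
from bench import robot
print(robot.hand_in())"
```

```text
the job is handed in; nothing more can be done
None
```

I pulled the round dispenser's ball-knobbed rod to its middle click (measured about 29.7 mm out) and let go, the square dispenser's rod looks unmoved, the robot is clear of everything, and the job is handed in (no verdict was returned).

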